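# Dock a mini PC and clip its retaining clamp

## Robot

A 7-joint arm with a two-finger parallel gripper is mounted at the origin on the work surface. World frame = base frame: x ahead of the robot, y to its left, z up, the work surface at z = 0. Lengths are in m, angles in rad, forces in N, time in s.
With the tool pointing down it reaches from about 0.4 to 0.85 m from the base axis. Payload 6.9 kg.
Tool frame: the origin (TCP) lies midway between the tips of the shut fingers; the grasp point (between the pads) lies behind it (ctrl.pinch_z is the z of the grasp point in the tool frame, in m); z points along the fingers, y is the line along which they close (so a half turn about z gives the same grasp; the last joint's range is limited). The gripper opens to 85 mm and grips with 20 to 120 N. Pads are 22 mm wide; open, the fingers measure 114 mm over their backs; the gripper's body (76 mm by 85 mm) begins 54 mm behind the grasp point. The pads swing forward as they close: fully open they stand 13 mm farther back than shut.
Start: joints at [1.45, 0.507, -0.238, 1.5, 0.126, 1.149, -0.155], TCP at [0.141, -0.609, 0.194] pointing down, gripper open.
Joint ranges: [-3.08, 3.08], [-0.24, 2.05], [-1.43, 1.35], [0, 2.5], [-1.52, 4.66], [0.17, 1.96], [-2.89, 2.89]. Speed limits (rad/s): [2.39, 2.39, 3.14, 3.14, 3.14, 3.14, 3.14].

## Interface

Orientations are given as a unit quaternion [w, x, y, z].
In Python, from station import ctrl, get_state, vision, ticket, models gives the robot as it stands. Calls block until the motion is done:
- ctrl.movep(position, orientation): joint-space move of the TCP to a pose.
- ctrl.movel(position, frame=None, max_speed=0.15): straight line of the TCP; frame=None keeps the orientation; max_speed is the mean speed in m/s.
- ctrl.set_joints(angles): joint-space move.
- ctrl.ungrasp() and ctrl.close_gripper(force=None): open the fingers fully, or close them until they stop; force is the grip in N (None keeps the last).
- ctrl.pause(seconds).
- ctrl.ik(position, orientation): joint angles nearest the present ones, or None.
- get_state(): the state.
- vision.grab_frame(name): name is "side" or "top"; returns (picture, depth): 400x640x3 uint8, blue, green, red; 400x640 float32, m along the optical axis (not along the pixel's ray), 0 where there is no reading.
- vision.camera_info(name): a dict with "mtx" (3x3 intrinsics, pixels), "R" (3x3) and "t" (3): a world point X has camera coordinates R X + t. Camera axes: x right, y down, z forward; pixel columns grow to the right and rows downward; lengths in m; the calibration is good to about 2 mm. A picture is of the moment at which its call begins. camera_info takes no time and is no camera call.
A pose or a line that the arm cannot do raises ctrl.Unreachable and nothing moves.
- ticket.close_job(): hands the job in; it is judged then, once.
Trained networks look in the newest picture that a camera, given by its name, has taken for a name from the list of things; names that differ only in an ending like _2 or _b are one class to them, and where a whole thing is asked for, a point or a joint stands for the part that bears it (a point fixed in the world has none). Each returns a list of dicts, best first, with "p" (0 to 1); they miss things now and then, are a little off and sometimes report something else, mostly with a low value. They report only what shows in the picture. A call takes as long as a camera call. They do not tell look-alikes from the thing itself.
- models.recognise(camera, target): "point" ([column, row] in pixels, amid what is visible of it).
- models.masks_of(camera, target): "mask" (400x640 bool, what is visible of it) and "point" ([column, row] in pixels, amid what is visible of it).
The state is a dict: "time": time; "qpos": joint angles; "qd": joint speeds; "tau": joint torques, N m; "tcp_pos": TCP position; "eef_rot": TCP orientation; "contact_force": force on the tool from outside, world axes, zero at the start; "wrist_torque": the same for the moment, N m; "width": finger opening in m; "gripper_force": force on a finger pad.
Only numpy, scipy, OpenCV 4.12 (cv2) and the standard library are available. Lean on these libraries where they do the work, as an engineer would, in place of code of your own. Each camera call takes 0.05 s, during which the arm holds its last target. There are 200 camera calls.

## Task

First take the red portable drive off the mini PC and lay it flat in the white tray, then push the mini PC on its caddy along the dock until it is fully home against the back stop. Next fold the raised sprung strap down over it and press until its clamp snaps onto the handle bar and stays clipped when you let go; last, throw the red power lever fully over, away from the robot. Do not knock the spare mini PC, the bottle or the duck about.

Things in the scene. Friction and masses are not known exactly. Their poses are not given: they have to be found in the camera images.
- dock: Fixed aluminium dock: plate x -150..+140, y -85..+85 mm, 10 mm thick, lever deck at -y. Origin: underside, middle of the channel; x points along the channel to the back stop, away from the robot. Dark side rails (tops z 32 mm) leave a 126 mm channel; the stop's face is at x +100, 46 mm high. The caddy is fully home with its origin at x +38 mm here.
- caddy: Loose black mini PC (112 x 112 x 48 mm) on a steel caddy plate 124 x 120 x 4 mm, 0.75 kg, standing on the dock's plate (z = 10 mm) in the channel, pulled out towards the robot. Origin: centre of the plate's underside; x points to the back stop; top of the PC at z = 52 mm.
- handle (a point): Middle of the caddy's round steel handle bar: 10 mm thick, 100 mm long along the caddy's y, in front of the PC (caddy x = -85 mm, z = 34 mm, so 44 mm above the table); free all round, 18 mm of gap to the caddy plate. Push here.
- drive: Red portable drive with a pale label, 105 (x) x 56 (y) x 16 (z) mm, 0.14 kg, lying on the mini PC. Origin: centre of its underside.
- tray: Fixed open white tray, outer 180 (x) x 150 (y) x 30 mm, walls and floor 5 mm. Origin: centre of its underside. It may be on the left or on the right of the dock.
- bail (a joint): Angle of the sprung steel strap, rad: 1.25 raised (spring holds it there), 0 level over the PC, -0.03 lowest. Hinged about dock y at the dock's far end, 200 mm long towards the robot, 30 mm wide, 8 mm thick. Its spring (0.35 N m) lifts it unless clipped; clipped it rests below 0.05. Under its free end hang two 50 mm jaws: fixed rear jaw, sprung orange front jaw.
- bail_hinge (a point): Point on the strap's hinge axis, middle of its width (dock x = +122 mm, z = 75 mm); its axes are those of the strap.
- bail_pad (a point): Middle of the top face of the blue press pad (55 x 44 mm) at the strap's free end, right above the clamp: 172 mm from the hinge along the strap (-x of the strap) and 7 mm above the hinge axis; when clipped it is 82 mm above the table. Press down here; clipping takes about 10 N.
- jaw (a joint): Angle of the orange sprung front jaw of the clamp, rad: 0 = shut, grows as the lead-in rides over the handle bar (about 0.2 to 0.3), springs back to about 0 when hooked under it.
- power (a joint): Angle of the red power lever, rad: near 0 = off, leaning towards the robot; 1.0 = fully on, leaning to the dock's +x. It stays where it is left.
- power_tip (a point): Tip of the red power lever (60 mm long), on the dock's side deck 112 mm to -y of the channel's middle.
- spare_pc: Bystander: loose black mini PC 112 x 112 x 36 mm lying on the table. Origin: centre of its underside.
- bottle: Bystander: amber bottle with a red cap, 50 mm across, 130 mm tall. Origin: centre of its underside.
- duck: Bystander: yellow rubber duck about 80 mm long and 75 mm tall. Origin: centre of its underside.
Not all that is in view belongs to the job. Leave any yellow look-alike of the caddy alone. There is more than one size of the drive; the job needs the smaller.

How it is judged:
On the way, in this order (a step that is already met when the one before it is completed fails the run):
1. the red drive lies flat in the white tray, let go (x of drive in the frame of tray between -0.055 and 0.055 m and y of drive in the frame of tray between -0.055 and 0.055 m and z of drive in the frame of tray below 0.015 m and angle between drive's own z axis and vertical below 0.15 rad and contact force between the fingers and anything else below 0.3 N), for 0.2 s.
2. the caddy is home: within 5 mm of the back stop (x of caddy in the frame of dock above 0.033 m and angle between the z axis of caddy and the z axis of dock, either way round below 0.08 rad), for 0.1 s.
3. the strap is down and its clamp holds the handle bar with the robot touching nothing (all of step 2 and value of joint bail below 0.05 rad and value of joint jaw below 0.12 rad and contact force between the fingers and anything else below 0.3 N), for 0.2 s.
4. the power lever is over (above 0.8 rad) (value of joint power above 0.8 rad), for 0.1 s.
At the end, for the whole second after the job is handed in: The drive lies flat inside the tray (within 55 mm of its middle along each tray axis), the caddy is within 5 mm of the back stop and flat in the dock, the strap is held down by its clamp (strap joint below 0.05 rad, jaw joint below 0.12 rad), the power lever is above 0.8 rad, and all is at rest (all of step 2 and x of drive in the frame of tray between -0.055 and 0.055 m and y of drive in the frame of tray between -0.055 and 0.055 m and z of drive in the frame of tray below 0.015 m and angle between drive's own z axis and vertical below 0.15 rad and value of joint bail below 0.05 rad and value of joint jaw below 0.12 rad and value of joint power above 0.8 rad and linear speed of each of caddy, drive below 0.02 m/s); the robot touches nothing.
It fails at once if the spare pc is moved more than 30 mm (distance of spare_pc from where it was at the start of the episode above 0.03 m).
It fails at once if the bottle is moved more than 30 mm or tipped (distance of bottle from where it was at the start of the episode above 0.03 m or angle between bottle's own z axis and vertical above 0.5 rad).
It fails at once if the duck is moved more than 30 mm or tipped (distance of duck from where it was at the start of the episode above 0.03 m or angle between duck's own z axis and vertical above 0.5 rad).
It also fails if it takes over 58 s, if anything falls off the work surface, if the arm or the gripper's body presses on something with over 40 N, if the wrist force passes 120 N, or if a joint passes its speed limit or range.

## Working session

There is one attempt and no reset: what is moved stays moved. The work goes in short steps, each a Python script; the robot and the scene stay as the last script left them, time stands still between calls to the robot, and variables do not carry over. Pictures are saved under pics/ and viewed, at most 10 in all, crops included, and the job is handed in when it is done.

```bash
ls; mkdir -p pics; cat > h.py <<'E'
import numpy as np, cv2
from station import ctrl, get_state, vision, ticket, models
def cloud(cam, depth):
    i=vision.camera_info(cam); K,R,t=[np.array(i[k]) for k in("mtx","R","t")]
    v,u=np.mgrid[:400,:640]
    c=np.stack([(u-K[0,2])/K[0,0]*depth,(v-K[1,2])/K[1,1]*depth,depth],-1)
    w=(c-t)@R   # R^T (c-t)
    w[depth<=0]=np.nan
    return w
E
python3 - <<'E'
from h import *
for c in("top","side"):
    im,d=vision.grab_frame(c); cv2.imwrite(f"pics/{c}0.png",im); np.save(f"{c}0.npy",d)
    w=cloud(c,d)
    for n in "dock caddy handle drive tray bail bail_pad power_tip spare_pc bottle duck".split():
        for r in models.masks_of(c,n)[:3]:
            m=r["mask"]; p=w[m]; p=p[~np.isnan(p[:,0])]
            if len(p): print(c,n,round(r["p"],2),np.round(r["point"]),m.sum(),np.round(np.median(p,0),3),np.round(np.percentile(p,2,axis=0),3),np.round(np.percentile(p,98,axis=0),3))
print(get_state()["time"],ctrl.pinch_z,get_state()["eef_rot"])
E
```

```text
pics
top dock 0.66 [327. 180.] 3734 [0.601 0.03  0.013] [ 0.431 -0.095  0.005] [0.704 0.119 0.26 ]
top caddy 0.87 [250. 282.] 1769 [0.297 0.271 0.051] [0.232 0.189 0.001] [0.357 0.336 0.057]
top caddy 0.78 [334. 209.] 1072 [0.516 0.012 0.06 ] [ 0.432 -0.026  0.01 ] [0.578 0.09  0.067]
top caddy 0.45 [326. 163.] 216 [0.607 0.04  0.236] [0.587 0.024 0.219] [0.628 0.056 0.246]
top handle 0.84 [334. 206.] 1096 [0.514 0.013 0.06 ] [ 0.432 -0.026  0.01 ] [0.579 0.091 0.067]
top handle 0.6 [251. 284.] 1889 [0.292 0.265 0.051] [0.226 0.187 0.001] [0.354 0.336 0.057]
top drive 0.94 [325. 209.] 660 [0.508 0.043 0.078] [0.458 0.008 0.073] [0.558 0.077 0.083]
top drive 0.57 [186. 266.] 1370 [0.347 0.47  0.024] [0.278 0.409 0.012] [0.416 0.534 0.029]
top tray 0.9 [434. 222.] 3003 [ 0.46  -0.302  0.006] [ 0.369 -0.38  -0.001] [ 0.55  -0.219  0.032]
top bail 0.73 [325. 161.] 436 [0.625 0.04  0.236] [0.587 0.021 0.078] [0.697 0.062 0.267]
top bail 0.51 [245. 219.] 1354 [0.49  0.284 0.036] [0.435 0.23  0.023] [0.546 0.339 0.041]
top bail 0.47 [440. 155.] 342 [ 0.665 -0.302  0.085] [ 0.648 -0.326  0.0
[... 1527 characters left out ...]
4 0.024 0.214] [0.635 0.06  0.245]
side bail 0.95 [295. 140.] 735 [0.627 0.05  0.227] [ 0.586 -0.062  0.001] [0.772 0.064 0.265]
side bail_pad 0.8 [294. 141.] 752 [0.628 0.049 0.224] [ 0.586 -0.13  -0.001] [0.8   0.064 0.265]
side power_tip 0.48 [350. 166.] 108 [ 0.534 -0.073  0.085] [ 0.517 -0.132 -0.001] [ 0.562 -0.065  0.098]
side spare_pc 0.77 [282. 272.] 2093 [0.478 0.294 0.035] [0.428 0.234 0.001] [0.539 0.346 0.039]
side bottle 0.95 [362. 111.] 474 [ 0.661 -0.298  0.064] [ 0.645 -0.404 -0.002] [ 0.746 -0.285  0.13 ]
side duck 0.57 [214. 233.] 550 [0.697 0.323 0.035] [ 0.681  0.276 -0.002] [0.754 0.352 0.074]
1.2 -0.0187 [-1.63846379e-05  9.93580590e-01  1.13126525e-01  1.21507258e-05]
```

```bash
python3 -c "
import cv2;print(cv2.imread('pics/top0.png').shape)"
```

```text
(400, 640, 3)
```

View pics/top0.png

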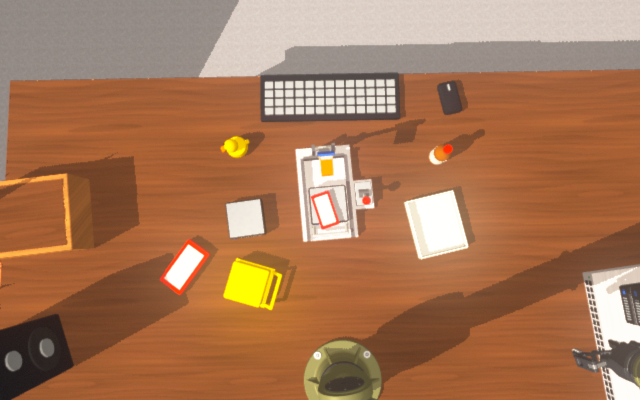

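View pics/side0.png

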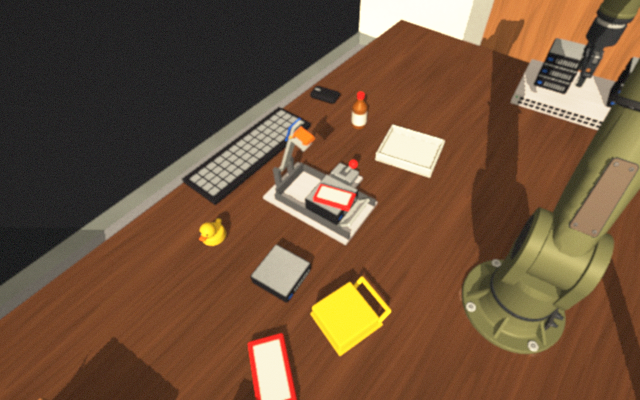

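The top view shows the small drive on the PC at (325,209), the raised strap at (325,160), the lever's red tip at (366,200) and the tray at (435,223). The bottle is at (443,155). The large drive (186,266) and the yellow caddy (250,283) are decoys. Next I fit the poses.

```bash
cat > fit.py <<'E'
from h import *
w=cloud("top",np.load("top0.npy")); im=cv2.imread("pics/top0.png").astype(int); ws=cloud("side",np.load("side0.npy")); ims=cv2.imread("pics/side0.png").astype(int)
def rect(p,name):
    (c,s,a)=cv2.minAreaRect((p[:,:2]*1000).astype(np.float32)); print(name,len(p),np.round(c,1),np.round(s,1),round(a,1),"zmed",np.round(np.median(p[:,2]),4))
def box(w,x0,x1,y0,y1,z0,z1):
    return (w[...,0]>x0)&(w[...,0]<x1)&(w[...,1]>y0)&(w[...,1]<y1)&(w[...,2]>z0)&(w[...,2]<z1)
for n,W,I in(("top",w,im),("side",ws,ims)):
    rect(W[box(W,.44,.58,-.02,.1,.074,.09)],n+" drive")
    rect(W[box(W,.4,.6,-.04,.12,.055,.068)],n+" pc top")
    rect(W[box(W,.3,.62,-.42,-.15,.004,.045)],n+" tray")
    rect(W[box(W,.38,.8,-.06,.15,.007,.014)],n+" plate")
    rect(W[box(W,.38,.8,-.06,.15,.028,.037)],n+" rails")
    b,g,r=I[...,0],I[...,1],I[...,2]
    p=W[box(W,.48,.6,-.12,-.04,.06,.12)&(r>150)&(g<80)]; print(n,"tip",len(p),np.round(p.mean(0),4),np.round(p.max(0),3))
    p=W[box(W,.5,.75,-.0,.1,.12,.3)&(b>r+40)]; print(n,"pad",len(p),np.round(p.mean(0),4))
    p=W[box(W,.36,.5,-.05,.12,.036,.054)]; print(n,"bar",len(p)); 
    if len(p)>4: rect(p,"bar"); print(np.round(p[::max(1,len(p)//12)],3).tolist())
E
python3 - <<'E'
import cv2
a=cv2.imread('pics/top0.png')[130:260,280:400];cv2.imwrite('pics/c0.png',cv2.resize(a,None,fx=4.5,fy=4.5,interpolation=cv2.INTER_CUBIC))
E
python3 fit.py
```

```text
top drive 639 [507.5  42.8] [104.7  55.9] 17.6 zmed 0.0784
top pc top 755 [524.4  32.2] [111.3 111.8] 4.1 zmed 0.062
top tray 2464 [ 460.9 -285.4] [268.2 318.2] 90.0 zmed 0.0066
top plate 1838 [594.9  43.7] [205.8 407.1] 89.9 zmed 0.0102
top rails 586 [615.8  33.9] [393.3 177.9] 7.5 zmed 0.0322
top tip 31 [ 0.5308 -0.0773  0.0958] [ 0.54  -0.069  0.102]
top pad 60 [0.6369 0.0405 0.2606]
top bar 145
bar 145 [451.3  17.8] [ 40.1 125.6] 4.6 zmed 0.0475
[[0.476, -0.043, 0.036], [0.449, -0.018, 0.037], [0.443, -0.023, 0.046], [0.441, 0.001, 0.048], [0.439, 0.073, 0.047], [0.438, 0.022, 0.044], [0.437, -0.017, 0.048], [0.436, 0.058, 0.051], [0.435, 0.022, 0.052], [0.434, -0.014, 0.047], [0.432, 0.049, 0.049], [0.432, 0.013, 0.043], [0.429, 0.046, 0.044]]
side drive 616 [505.   44.7] [104.7  59.1] 18.6 zmed 0.0778
side pc top 634 [513.8  33.8] [126.1 113.2] 3.7 zmed 0.0616
side tray 1832 [ 454.5 -285.2] [299.4 268.4] 0.2 zmed 0.0075
side plate 1633 [605.1  44.4] [383.3 208.4] 0.1 zmed 0.0098
side rails 711 [560.8  25.5] [282.4 172.1] 3.8 zmed 0.0315
side tip 58 [ 0.5269 -0.0734  0.0917] [ 0.54  -0.065  0.1  ]
side pad 62 [0.6349 0.0531 0.252 ]
side bar 229
bar 229 [453.   34.6] [124.2  70.5] 78.6 zmed 0.0471
[[0.47, -0.019, 0.053], [0.435, -0.024, 0.049], [0.436, -0.006, 0.048], [0.435, 0.011, 0.048], [0.463, 0.051, 0.048], [0.464, 0.054, 0.041], [0.489, 0.089, 0.05], [0.464, 0.064, 0.039], [0.431, 0.05, 0.047], [0.474, 0.086, 0.04], [0.43, 0.065, 0.051], [0.43, 0.074, 0.047], [0.428, 0.08, 0.041]]
```

View pics/c0.png

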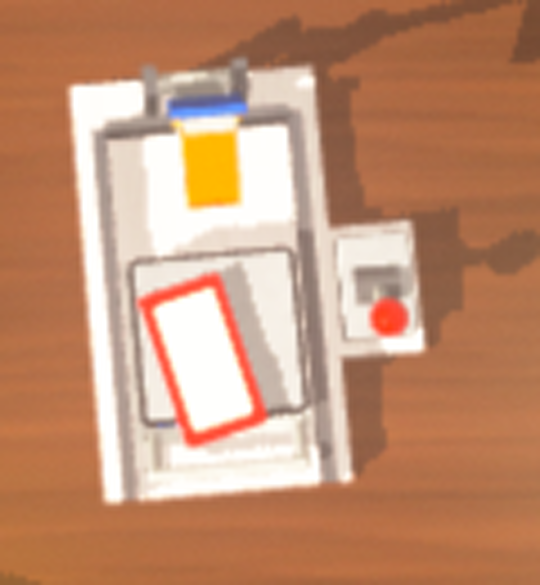

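The crop shows the dock turned by about 4° and the drive by about 17.6°. The bar is visible below the PC at crop (235,452). Both fits agree with the given sizes. I'm picking the drive now and fitting the tray and dock plate in the same script.

```bash
cat >> h.py <<'E'
def q(deg):
    a=np.radians(deg)/2; return [0,float(np.cos(a)),float(np.sin(a)),0]
def st(l=""):
    s=get_state(); print(l,"t",round(s["time"],2),"tcp",np.round(s["tcp_pos"],4),"F",np.round(s["contact_force"],1),"w",round(s["width"],4),"gf",np.round(s["gripper_force"],1)); return s
E
python3 - <<'E'
from h import *
w=cloud("top",np.load("top0.npy"))
f=lambda x0,x1,y0,y1,z0,z1:w[(w[...,0]>x0)&(w[...,0]<x1)&(w[...,1]>y0)&(w[...,1]<y1)&(w[...,2]>z0)&(w[...,2]<z1)]
p=f(.34,.58,-.42,-.19,.02,.036); print("tray",cv2.minAreaRect((p[:,:2]*1000).astype(np.float32)))
y=np.radians(4.1); c,s=np.cos(y),np.sin(y); O=np.array([.5244,.0322])
def loc(p): d=p[:,:2]-O; return np.c_[d@[c,s],d@[-s,c]]
L=loc(f(.38,.75,-.06,.13,.0075,.013)); L=L[abs(L[:,1])<.1]; print("plate rel caddy",np.round(np.percentile(L,[0,1,2,98,99,100],axis=0),4).tolist())
L=loc(f(.38,.8,-.06,.15,.028,.036)); L=L[abs(L[:,1])<.1]; print("rails",np.round(np.percentile(L,[0,2,98,100],axis=0),4).tolist())
p=f(.5,.8,-.1,.15,.042,.05);L=loc(p); L=L[(L[:,0]>.06)&(abs(L[:,1])<.09)]; print("stop top",len(L),np.round(np.percentile(L,[0,2,50,98,100],axis=0),4).tolist())
a=np.radians(17.6); g=np.array([.507,.0433])-.014*np.array([np.cos(a),np.sin(a)])
ctrl.movep([.40,-.15,.20],q(10)); 
ctrl.movep([*g,.12],q(17.6)); ctrl.movel([*g,.060],max_speed=.08); st("down")
ctrl.close_gripper(40); st("closed")
ctrl.movel([*g,.15],max_speed=.12); st("lift")
im,d=vision.grab_frame("side"); cv2.imwrite("pics/s1.png",cv2.resize(im[60:300,220:500],None,fx=2.5,fy=2.5))
E
```

```text
tray ((460.12225341796875, -299.047607421875), (180.1162872314453, 151.70455932617188), 12.402953147888184)
plate rel caddy [[-0.1094, -0.0959], [-0.1015, -0.0864], [-0.1, -0.0844], [0.182, 0.0843], [0.1843, 0.0848], [0.1871, 0.0855]]
rails [[-0.1019, -0.0957], [-0.0975, -0.0922], [0.1477, 0.073], [0.2823, 0.0957]]
stop top 66 [[0.1461, -0.0606], [0.1467, -0.0601], [0.1512, 0.0256], [0.1587, 0.0616], [0.1651, 0.0628]]
down t 4.91 tcp [0.494  0.0391 0.0603] F [ 0.6 -1.4  0.6] w 0.0856 gf 0.0
closed t 5.67 tcp [0.4936 0.0391 0.06  ] F [ 0.4  0.3 -0.3] w -0.0005 gf 0.0
lift t 6.58 tcp [0.4932 0.0389 0.1494] F [-0.1 -0.3 -0.4] w 0.0002 gf 0.0
```

View pics/s1.png

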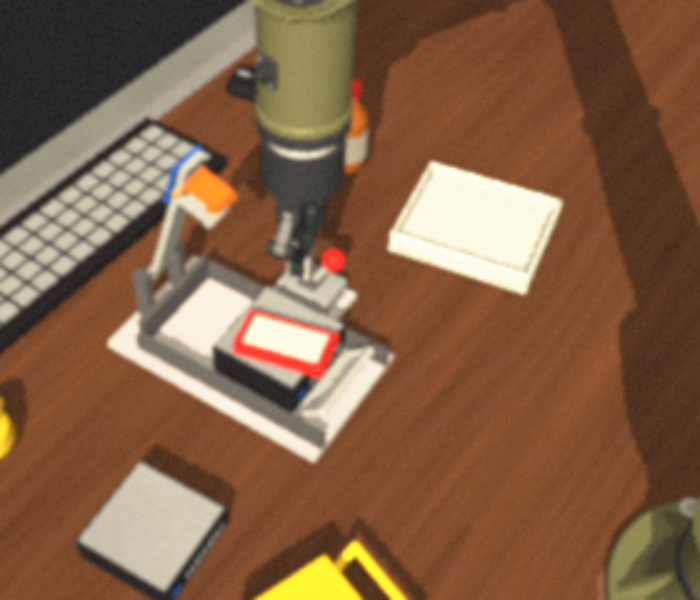

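The fingers closed on nothing. The drive still lies on the PC at crop (287,342). I'm re-measuring it and checking where the TCP projects.

```bash
python3 - <<'E'
from h import *
i=vision.camera_info("side");x=np.array(i["mtx"])@(np.array(i["R"])@get_state()["tcp_pos"]+i["t"]);print("tcp px side",x[:2]/x[2])
s=get_state();print(s["eef_rot"],s["tcp_pos"])
for cam in("side","top"):
    im,d=vision.grab_frame(cam);w=cloud(cam,d)
    for r in models.masks_of(cam,"drive")[:3]:
        p=w[r["mask"]]; p=p[(p[:,2]>.068)&(p[:,2]<.09)&(p[:,0]>.42)]
        if len(p)>50: print(cam,r["p"],len(p),cv2.minAreaRect((p[:,:2]*1000).astype(np.float32)),np.nanmedian(p,0))
cv2.imwrite("pics/t2.png",cv2.resize(im[130:260,280:400],None,fx=4.5,fy=4.5)); st()
E
```

```text
tcp px side [338.55441965 178.89371395]
[-3.59142537e-05  9.88224361e-01  1.53010152e-01 -7.10492151e-04] [0.49309272 0.03888965 0.14923511]
side 0.97 652 ((505.29193115234375, 45.883026123046875), (105.45184326171875, 57.587947845458984), 18.07423210144043) [0.50193753 0.04895049 0.07767803]
 t 6.83 tcp [0.4933 0.0391 0.1494] F [-0.1 -0.3  0.2] w 0.0001 gf 0.0
```

View pics/t2.png

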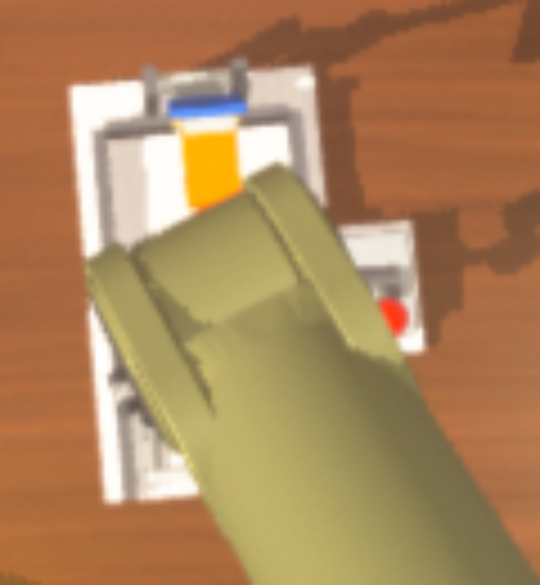

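```bash
python3 - <<'E'
from h import *
im,d=vision.grab_frame("side");w=cloud("side",d);t=get_state()["tcp_pos"]
m=(np.hypot(w[...,0]-t[0],w[...,1]-t[1])<.07)&(w[...,2]>.09)
p=w[m]; print(np.round(np.percentile(p[:,2],[0,1,3,5,10,50]),3)); o=p[np.argsort(p[:,2])][:40:3]; print(np.round(o,3).tolist(), t)
cv2.imwrite("pics/s3.png",cv2.resize(im[100:240,280:420],None,fx=4,fy=4,interpolation=cv2.INTER_CUBIC))
E
```

```text
[0.189 0.218 0.269 0.284 0.331 0.509]
[[0.483, 0.043, 0.189], [0.479, 0.044, 0.193], [0.483, 0.044, 0.194], [0.482, 0.049, 0.195], [0.491, 0.054, 0.197], [0.488, 0.053, 0.198], [0.484, 0.05, 0.198], [0.491, 0.053, 0.2], [0.483, 0.044, 0.201], [0.481, 0.038, 0.201], [0.493, 0.054, 0.203], [0.483, 0.031, 0.204], [0.488, 0.053, 0.205], [0.486, 0.052, 0.206]] [0.49340132 0.0390743  0.14954444]
```

View pics/s3.png

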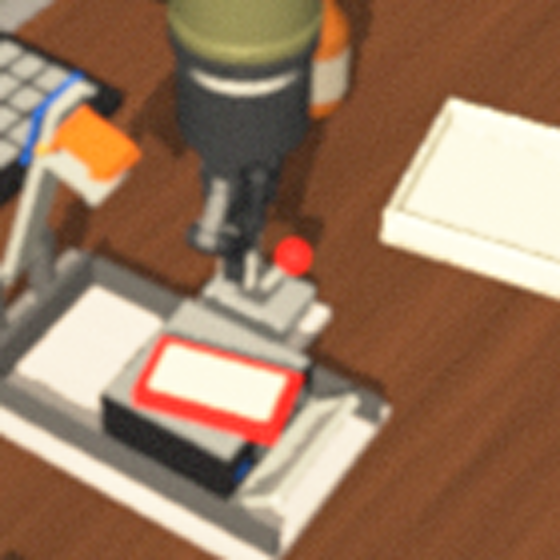

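The visible fingertips end about 9 px above the projected TCP, so the real tips sit higher than nominal. I'll probe gently for the real tip height by touching the drive's top, which is at z = 0.078.

```bash
python3 - <<'E'
from h import *
t=get_state()["tcp_pos"]; b=None
ctrl.movel([t[0],t[1],.075],max_speed=.15); st()
b=get_state()["contact_force"][2]
z=.075
while z>.04:
    z-=.003; ctrl.movel([t[0],t[1],z],max_speed=.03)
    f=get_state()["contact_force"][2]-b
    if abs(f)>2.5: break
st("touch %.3f %.1f"%(z,f))
E
```

```text
t 7.53 tcp [0.4937 0.0394 0.0754] F [-0.2  0.7 -0. ] w -0.0001 gf 0.0
touch 0.039 22.6 t 10.53 tcp [0.4938 0.0391 0.0407] F [-4.9 -1.9 22.6] w 0.0 gf 11.5
```

The real tips sit about 36 mm behind the reported TCP: contact came at TCP z 0.041 on a surface at 0.078. I'll carry that offset through everything and regrasp.

```bash
echo 'TO=.0365  # true tip is this far above reported TCP (tool down)' >> h.py; python3 - <<'E'
from h import *
t=get_state()["tcp_pos"]
a=np.radians(17.8); g=np.array([.5065,.0437])-.014*np.array([np.cos(a),np.sin(a)])
ctrl.movel([*g,.065],max_speed=.15); ctrl.ungrasp(); 
ctrl.movep([*g,.06],q(17.8)); ctrl.movel([*g,.024],max_speed=.1); st("down")
ctrl.close_gripper(50); st("closed")
s=get_state()
if s["width"]>.03:
    ctrl.movel([*g,.11],max_speed=.15); st("lift")
E
```

```text
down t 12.39 tcp [0.4931 0.0396 0.024 ] F [ 0.3 -0.2 -0. ] w 0.0857 gf 0.0
closed t 12.79 tcp [0.4937 0.0394 0.0249] F [-0.1 -0.1  5.5] w 0.0547 gf 52.7
lift t 13.52 tcp [0.4926 0.039  0.1094] F [-0.1 -0.1 -1.4] w 0.0547 gf 53.0
```

```bash
python3 - <<'E'
from h import *
a=np.radians(12.4); g=np.array([.460,-.299])-.014*np.array([np.cos(a),np.sin(a)])
ctrl.movep([*g,.08],q(12.4)); ctrl.movel([*g,-.030],max_speed=.12); st("down")
ctrl.ungrasp(); st("open"); ctrl.movel([*g,.09],max_speed=.2); ctrl.pause(.1)
ctrl.movep([.36,-.12,.09],q(4.1)); ctrl.close_gripper(30)
for cam in("top",):
    im,d=vision.grab_frame(cam);w=cloud(cam,d); cv2.imwrite("pics/t4.png",im)
    for r in models.masks_of(cam,"drive")[:3]:
        p=w[r["mask"]]; p=p[p[:,1]<-.1]; p=p[(p[:,2]<.05)&(p[:,2]>.012)]
        if len(p)>50: print(r["p"],len(p),cv2.minAreaRect((p[:,:2]*1000).astype(np.float32)),np.nanmedian(p,0),np.percentile(p[:,2],[5,95]))
st()
for z in(-.03,-.032,.02): print(z,ctrl.ik([.40,.023,z],q(4.1)) is not None)
E
```

```text
down t 15.88 tcp [ 0.4469 -0.3021 -0.0294] F [-0.4  0.  -1.4] w 0.0547 gf 52.9
open t 16.3 tcp [ 0.4465 -0.3022 -0.0297] F [-0.  -0.4  0. ] w 0.0853 gf 0.0
0.82 618 ((461.63836669921875, -299.84857177734375), (103.8447494506836, 57.141929626464844), 11.356409072875977) [ 0.4624819  -0.29828192  0.0210294 ] [0.01641297 0.02551445]
 t 18.84 tcp [ 0.36 -0.12  0.09] F [ 0.  -0.3 -0.7] w -0.0004 gf 0.0
-0.03 True
-0.032 True
0.02 True
```

The drive lies in the tray (461.6, -299.8 mm), flat and within 2 mm of centre. Next is the push with shut fingers at the bar.

```bash
cat >> h.py <<'E'
_y=np.radians(4.1)
def D(x,y,z):  # dock frame + true tip height -> reported TCP target
    return [.5708+x*np.cos(_y)-y*np.sin(_y), .0355+x*np.sin(_y)+y*np.cos(_y), z-TO]
def invD(p):
    dx,dy=p[0]-.5708,p[1]-.0355; return np.round([dx*np.cos(_y)+dy*np.sin(_y),-dx*np.sin(_y)+dy*np.cos(_y),p[2]+TO],4)
E
python3 - <<'E'
from h import *
ctrl.movep(D(-.178,0,.10),q(4.1)); ctrl.movel(D(-.178,0,.031),max_speed=.15); st("pre")
ctrl.movel(D(-.080,0,.031),max_speed=.1); s=st("mid"); print(invD(s["tcp_pos"]))
x=-.080; u=np.array([np.cos(_y),np.sin(_y),0])
while x<-.045:
    x+=.003; ctrl.movel(D(x,0,.031),max_speed=.06); s=get_state(); f=-np.dot(s["contact_force"],u)
    print(round(x,3),round(f,1),invD(s["tcp_pos"])[0],end=" | ")
    if f>18: break
ctrl.pause(.1); st("home")
ctrl.movel(D(x-.04,0,.031),max_speed=.15); ctrl.movel(D(-.16,0,.12),max_speed=.25)
im,d=vision.grab_frame("top");w=cloud("top",d);cv2.imwrite("pics/t5.png",cv2.resize(im[130:260,280:400],None,fx=4.5,fy=4.5))
p=w[(w[...,0]>.5)&(w[...,0]<.7)&(w[...,1]>-.03)&(w[...,1]<.12)&(w[...,2]>.057)&(w[...,2]<.067)];r=cv2.minAreaRect((p[:,:2]*1000).astype(np.float32));print(r,invD([r[0][0]/1e3,r[0][1]/1e3,0])); st()
E
```

```text
pre t 20.1 tcp [ 0.3933  0.022  -0.0052] F [-0.3  0.5  0.7] w 0.0002 gf 0.0
mid t 21.23 tcp [ 0.4891  0.0291 -0.0056] F [-5.6 -1.2  2.1] w -0.0001 gf 3.1
[-0.082  -0.0006  0.0309]Traceback (most recent call last):
  File "<stdin>", line 4, in <module>
NameError: name '_y' is not defined
```

```bash
python3 - <<'E'
from h import *
from h import _y
x=-.080; u=np.array([np.cos(_y),np.sin(_y),0])
while x<-.045:
    x+=.003; ctrl.movel(D(x,0,.031),max_speed=.06); s=get_state(); f=-np.dot(s["contact_force"],u)
    print(round(x,3),round(f,1),invD(s["tcp_pos"])[0],end=" | ")
    if f>18: break
ctrl.pause(.1); st("home")
ctrl.movel(D(x-.04,0,.031),max_speed=.15); ctrl.movel(D(-.16,0,.12),max_speed=.25)
im,d=vision.grab_frame("top");w=cloud("top",d);cv2.imwrite("pics/t5.png",cv2.resize(im[130:260,280:400],None,fx=4.5,fy=4.5))
p=w[(w[...,0]>.5)&(w[...,0]<.7)&(w[...,1]>-.03)&(w[...,1]<.12)&(w[...,2]>.057)&(w[...,2]<.067)];r=cv2.minAreaRect((p[:,:2]*1000).astype(np.float32));print(r,invD([r[0][0]/1e3,r[0][1]/1e3,0])); st()
E
```

```text
-0.077 9.1 -0.0801 | -0.074 10.2 -0.0775 | -0.071 10.2 -0.0745 | -0.068 10.6 -0.0715 | -0.065 10.3 -0.0686 | -0.062 9.8 -0.0653 | -0.059 12.8 -0.0636 | -0.056 19.7 -0.0638 | home t 23.33 tcp [ 0.5073  0.03   -0.0061] F [-20.6  -0.5  13.2] w 0.0003 gf 10.1
((619.791748046875, 40.198204040527344), (127.37307739257812, 111.47937774658203), 4.651160717010498) [0.0492 0.0012 0.0365]
 t 24.39 tcp [0.4126 0.024  0.083 ] F [-0.1  0.5  0.1] w -0.0002 gf 0.0
```

View pics/t5.png

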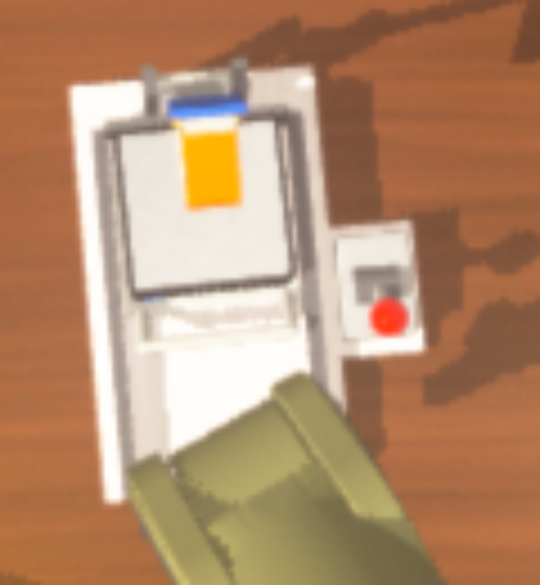

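The caddy is home: the tool stopped at dock x -63.7 mm, which puts the bar at about -47, and the PC is against the stop in the picture. The strap leans with its pad facing away from the robot, so I go over it and pull it down along its arc.

```bash
python3 - <<'E'
from h import *
def pad(th): return .122-.172*np.cos(th)+.007*np.sin(th), .075+.172*np.sin(th)+.007*np.cos(th)
ctrl.movel(D(-.14,0,.31),max_speed=.3)
ctrl.movel(D(.105,0,.31),max_speed=.25); ctrl.movel(D(.105,0,.238),max_speed=.2); st("behind")
for th in np.linspace(1.22,.12,9):
    x,z=pad(th); off=.0115*min(1,th/.6)
    ctrl.movel(D(x+off,0,z),max_speed=.13); s=get_state(); print(round(th,2),invD(s["tcp_pos"]),np.round(s["contact_force"],1))
z=.100
while z>.068:
    z-=.004; ctrl.movel(D(-.049,0,z),max_speed=.06); s=get_state(); print(round(z,3),invD(s["tcp_pos"]),np.round(s["contact_force"],1))
    if s["contact_force"][2]>45: break
ctrl.pause(.15); st("pressed")
E
```

```text
behind t 26.82 tcp [0.6754 0.0429 0.2027] F [ 0.9 -0.3  0. ] w -0.0 gf 0.0
1.22 [8.190e-02 1.000e-04 2.413e-01] [ 0.5 -0.   0.6]
1.08 [ 5.980e-02 -1.000e-04  2.309e-01] [-1.1 -0.4  0.4]
0.94 [ 3.930e-02 -1.000e-04  2.189e-01] [1.3 0.6 0.4]
0.81 [ 2.060e-02 -1.000e-04  2.046e-01] [0.4 0.2 1.1]
0.67 [ 3.800e-03 -1.000e-04  1.877e-01] [ 0.1 -0.2  0.7]
0.53 [-0.0117 -0.      0.1689] [ 0.9 -0.4  1. ]
0.39 [-0.0259  0.      0.1482] [ 0.7 -0.4  1.3]
0.26 [-0.0371  0.      0.1261] [0.4 0.5 0.6]
0.12 [-4.52e-02  1.00e-04  1.03e-01] [-0.3  0.1  0.7]
0.096 [-0.0479  0.0002  0.0966] [2.8 0.7 2.2]
0.092 [-0.0498 -0.0001  0.0917] [-1.1 -0.2 -0.2]
0.088 [-0.0494 -0.0001  0.0876] [ 0.2  0.6 -0.6]
0.084 [-0.0491 -0.      0.0837] [-0.   1.   0.1]
0.08 [-0.049   0.      0.0798] [-1.4 -0.3  1.2]
0.076 [-0.0487  0.0001  0.0761] [-0.  -0.7  2.7]
0.072 [-0.0485  0.      0.0737] [-4.6 -0.8 20.9]
0.068 [-0.0484 -0.      0.0731] [-15.5  -3.3  61.9]
pressed t 32.02 tcp [0.5226 0.032  0.0366] F [-16.2  -3.9  61. ] w 0.0001 gf 30.8
```

```bash
python3 - <<'E'
from h import *
ctrl.movel(D(-.049,0,.10),max_speed=.12); ctrl.movel(D(-.049,0,.17),max_speed=.25); s=st("up")
ctrl.movep(D(-.10,-.16,.17),q(4.1)); ctrl.pause(.1)
im,d=vision.grab_frame("side");w=cloud("side",d)
b,g,r=[im[...,k].astype(int) for k in range(3)]
m=(b>r+40)&(w[...,0]>.48)&(w[...,0]<.68)&(w[...,1]>0)&(w[...,1]<.09)&(w[...,2]>.05); print("pad",m.sum(),np.round(np.nanmedian(w[m],0),4) if m.any() else "")
cv2.imwrite("pics/s6.png",cv2.resize(im[110:260,240:420],None,fx=4,fy=4,interpolation=cv2.INTER_CUBIC)); st()
E
```

```text
up t 32.88 tcp [0.5219 0.0318 0.1331] F [ 0.3 -0.7 -0.3] w 0.0001 gf 0.0
pad 244 [0.5173 0.035  0.0834]
 t 33.73 tcp [ 0.4828 -0.1296  0.1331] F [ 0.6  0.2 -0.2] w 0.0001 gf 0.0
```

View pics/s6.png

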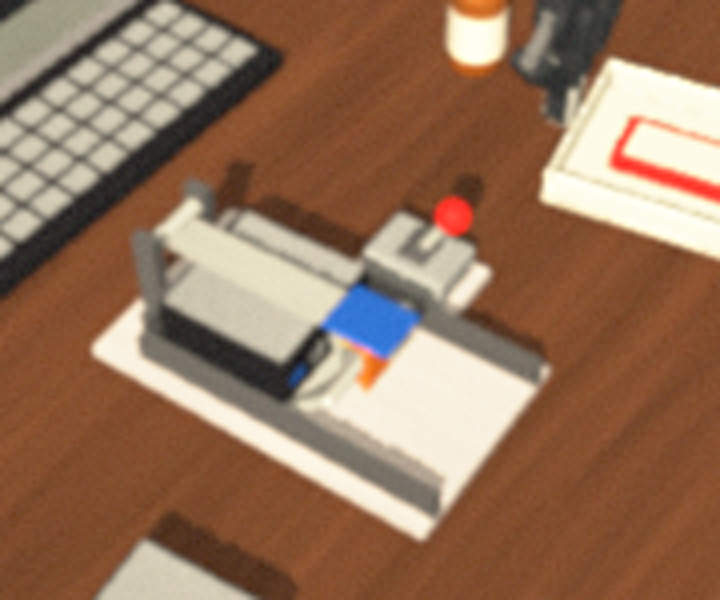

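The strap stays down with the pad at z 0.083, so it is clipped. The lever's red knob is at crop (453,215). Now the lever push.

```bash
python3 - <<'E'
from h import *
from h import _y
u=np.array([np.cos(_y),np.sin(_y),0])
ctrl.movel(D(-.10,-.112,.15),max_speed=.25); ctrl.movel(D(-.10,-.112,.078),max_speed=.2); st("pre")
ctrl.movel(D(-.07,-.112,.078),max_speed=.15)
x=-.07
while x<.035:
    x+=.005; ctrl.movel(D(x,-.112,.078),max_speed=.08); s=get_state(); f=-np.dot(s["contact_force"],u)
    print(round(x,3),round(f,1),invD(s["tcp_pos"])[0],end=" | ")
    if f>15: break
st("end"); ctrl.movel(D(x-.05,-.112,.078),max_speed=.2); ctrl.movel(D(-.10,-.16,.17),max_speed=.25)
im,d=vision.grab_frame("side");w=cloud("side",d)
b,g,r=[im[...,k].astype(int) for k in range(3)]
m=(r>150)&(g<80)&(w[...,0]>.48)&(w[...,0]<.7)&(w[...,1]>-.13)&(w[...,1]<-.03)&(w[...,2]>.05); print("tip",m.sum(),invD(np.nanmedian(w[m],0))-[0,0,TO])
m=(b>r+40)&(w[...,0]>.48)&(w[...,0]<.68)&(w[...,1]>0)&(w[...,1]<.09)&(w[...,2]>.05); print("pad",m.sum(),np.round(np.nanmedian(w[m],0),4))
cv2.imwrite("pics/s7.png",cv2.resize(im[110:260,240:440],None,fx=4,fy=4,interpolation=cv2.INTER_CUBIC)); st()
E
```

```text
pre t 34.6 tcp [ 0.4794 -0.0835  0.0419] F [0.1 0.4 0.7] w 0.0001 gf 0.0
-0.065 0.1 -0.0652 | -0.06 -0.4 -0.0598 | -0.055 0.6 -0.0544 | -0.05 0.7 -0.0494 | -0.045 0.9 -0.0444 | -0.04 0.0 -0.0395 | -0.035 0.2 -0.0345 | -0.03 0.9 -0.0295 | -0.025 0.4 -0.0246 | -0.02 -0.9 -0.0195 | -0.015 2.9 -0.0151 | -0.01 13.0 -0.015 | -0.005 24.3 -0.015 | end t 38.2 tcp [ 0.5639 -0.0775  0.0398] F [-24.3  -0.7  12. ] w -0.0002 gf 12.8
tip 53 [ 0.0046 -0.104   0.092 ]
pad 244 [0.5175 0.0348 0.0835]
 t 39.25 tcp [ 0.483  -0.1304  0.1327] F [0.7 0.7 1. ] w 0.0001 gf 0.0
```

View pics/s7.png

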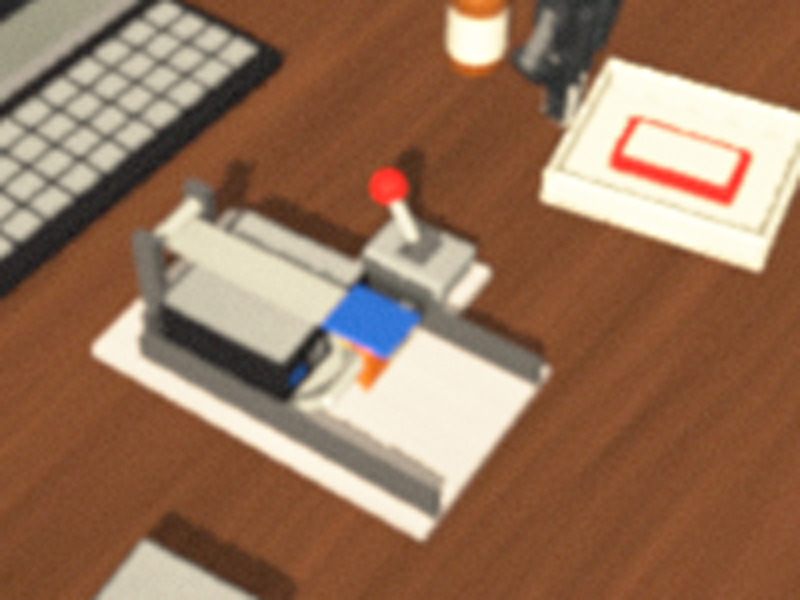

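The lever is fully over (knob at crop (389,187), hard stop felt). The strap is still clipped and the drive is flat in the tray, so I'm handing in.

```bash
python3 -c "
from h import *
print(ticket.close_job()); st()"
```

```text
the job is handed in; nothing more can be done
None
the job is handed in; nothing more can be done
```

I handed the job in with all four steps done in order, at about 39 s of the 58 s: drive flat in the tray, caddy home, strap clipped, lever fully over; the job printed no verdict, the bystanders were not re-measured, and the first grasp missed because the fingertips sit about 36 mm behind the reported TCP, which I corrected for.

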